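# Set the scoring straightedge against two stops and weight it down

## Task

Get the plate-scoring board ready: slide the straightedge flat across the white board until its long edge touches the spring tips of the red and the blue stop at once, and press it lightly against both for about a second; the stops are finely set, so never push hard on them. Then stand the brass weight upright on top of the straightedge, without dropping it, to hold it there, and let go, with the edge still touching both tips. Leave everything else where it is.

Things in the scene. Friction and masses are not known exactly. Their poses are not given: they have to be found in the camera images.
- straightedge_center (a point): centre, half-way up, of the straightedge: a loose aluminium bar, 40 mm wide (its x), 300 mm long (its y), 16 mm thick (its z), hollow and smooth, about 0.3 kg, with an orange stripe along its top. It lies flat on the board, on the robot's side of the stops; its +x side faces them. Sliding it on the board takes some 1 to 2.5 N (friction and mass vary)
- straightedge: the same straightedge; origin at the centre of its underside, axes as above
- board: fixed white scoring board on the bench, 280 mm (its x) by 340 mm (its y), 12 mm thick; origin at the centre of its underside, +x points away from the robot. The green plate drawn on it is flat and fixed
- stop_red: fixed aluminium block, 24 x 26 x 24 mm, red top; origin: centre of its underside, on the board. It is the right-hand stop seen from the robot (-y). From its front a screw with a round red spring tip (12 mm thick, axis 10 mm above the board) points along the board's -x. The tip's end lies 25 to 65 mm ahead of the block's centre, as the screw was last set: not in the readings, to be seen or felt
- stop_blue: left-hand stop (+y), the same in blue, 150 to 190 mm from the red one. Each screw is set on its own, so the line through the two tips may lie well askew on the board. A tip yields 1.5 mm under a light spring (0.2 N at first touch, 1 N at its end), then is solid; more than 6 N on a stop spoils its setting
- weight_center (a point): point on the axis of the loose brass weight, 25 mm above its base: a cylinder 36 mm in diameter up to 45 mm, a narrow neck and a 26 mm knob above, 62 mm tall in all, with a black band; about 0.4 kg. It stands on the bench beside the board, on either side
- weight: the same weight; origin at the centre of its base
- jar: amber glass jar with a white cap, 52 mm across, 75 mm tall; origin at the centre of its base. Leave it alone
- vial: small clear vial with a white cap, 24 mm across, 45 mm tall, standing on the board between and behind the stops; origin at the centre of its base. Leave it alone
- tube_rack: blue tube rack, 75 x 130 x 26 mm; origin at the centre of its underside. Leave it alone
- tip_box: teal box of yellow pipette tips, 85 x 125 x 67 mm; origin at the centre of its underside. Leave it alone
- slide_box: orange slide box, 85 x 50 x 30 mm; origin at the centre of its underside. Leave it alone
- marker: white marker pen with a blue cap, 100 x 13 x 13 mm, lying on the bench; origin at the centre of its underside. Leave it alone

How it is judged:
On the way, in this order (a step that is already met when the one before it is completed fails the run):
1. the straightedge presses on the red and the blue stop at once, with at least 0.3 N on each, for 0.3 s (contact force between straightedge and stop_red above 0.3 N and contact force between straightedge and stop_blue above 0.3 N), for 0.3 s.
2. the weight stands on the straightedge (x of weight_center in the frame of straightedge_center between -0.016 and 0.016 m and y of weight_center in the frame of straightedge_center between -0.14 and 0.14 m and angle between weight_center's own z axis and vertical below 0.1 rad and contact force between weight and straightedge above 1 N), for 0.2 s.
At the end, for the whole second after the job is handed in: The straightedge lies flat on the board, its far long edge touching both spring tips (over 0.05 N on each), each stop 5 mm or more inside its ends; the weight stands upright (0.1 rad) on it, within 16 mm of its middle line and 10 mm or more from its ends; both are at rest (all of step 2 and contact force between straightedge and stop_red above 0.05 N and contact force between straightedge and stop_blue above 0.05 N and x of stop_red in the frame of straightedge_center between 0.035 and 0.1 m and x of stop_blue in the frame of straightedge_center between 0.035 and 0.1 m and y of stop_red in the frame of straightedge_center between -0.145 and 0.145 m and y of stop_blue in the frame of straightedge_center between -0.145 and 0.145 m and z of straightedge_center in the frame of board below 0.023 m and linear speed of each of straightedge, weight below 0.01 m/s).
It fails at once if a stop is pushed with more than 6 N by anything (contact force between any of stop_red, stop_blue and anything else above 6 N).
It fails at once if the straightedge is lifted more than 10 mm off the board (z of straightedge_center in the frame of board above 0.03 m).
It fails at once if the weight is dropped or rammed onto the straightedge (more than 45 N) (contact force between weight and straightedge above 45 N).
It fails at once if a bystander is moved by more than 15 mm (distance of any of jar, vial, tube_rack, tip_box, slide_box, marker from where it was at the start of the episode above 0.015 m).
It also fails if it takes over 70 s, if anything falls off the work surface, if the arm or the gripper's body presses on something with over 40 N, if the wrist force passes 120 N, or if a joint passes its speed limit or range.

## Robot

A 6-joint arm with a two-finger parallel gripper is mounted at the origin on the work surface. World frame = base frame: x ahead of the robot, y to its left, z up, the work surface at z = 0. Lengths are in m, angles in rad, forces in N, time in s.
With the tool pointing down it reaches from about 0.25 to 0.725 m from the base axis. Payload 4 kg.
Tool frame: the origin (TCP) lies at the very end of the fingers, on their centre line; the grasp point (between the pads) lies 19 mm behind it; z points along the fingers, y is the line along which they close (so a half turn about z gives the same grasp; the last joint's range is limited). The gripper opens to 85 mm and grips with 20 to 120 N. Pads are 22 mm wide; open, the fingers measure 114 mm over their backs; the gripper's body (76 mm by 85 mm) begins 54 mm behind the grasp point. The pads swing forward as they close: fully open they stand 13 mm farther back than shut.
Start: joints at [1.321, 0.241, 0.005, 1.335, 0, 1.571], TCP at [0.124, 0.484, 0.231] pointing down, gripper open.
Joint ranges: [-2.72, 2.72], [-1.05, 1.87], [-1.09, 1.28], [-1.99, 2.15], [-1.42, 1.44], [-3.14, 3.14]. Speed limits (rad/s): [2.79, 2.79, 3.14, 3.14, 3.14, 3.14].

## Interface

Orientations are given as a unit quaternion [x, y, z, w].
In Python, from workcell import bot, vision, workorder gives the robot as it stands.
- The arm moves only by the shell command python3 -m creep 'ROWS' [OPENING]. ROWS is JSON, a list of rows, each a list of 2 entries, a list of its own where there are three numbers: the shift along the tool's x, y, z in mm, then the turn, a rotation vector about the tool's x, y, z in rad. In form: [[[dx, dy, dz], [wx, wy, wz]], ...]. A call has 1 to 12 rows; each row shifts and turns the commanded pose from where the row before left it, along the tool's axes as they then stand; what a row does not reach is not made up. A row lasts 1/8 s, in which the tool goes at most 62.5 mm and 10.7 degrees, less where a joint would pass 70% of its speed; a pose out of reach is approached as far as the arm can. A call is refused whole if a number of a shift passes 62.5 or a number of a turn 0.188, either way. A call with a gripper value outside its range is refused whole. OPENING is the finger opening in mm, from 0 to 85.4, set as the call begins (- or left out, the last holds). The fingers move at their own pace and stop on an object; the grip force is fixed at half the most. Time passes only in rows, so rows that do not move let the fingers close. It gives the time, the measured TCP pose, the force, the opening and the grip force at its end, in the units of the state.
- bot.get_obs(): the state, without advancing time (a new reading comes with each control period).
- vision.camera(name): name is "side" or "top" or "wrist"; returns a dict with "image" (480x640x3 uint8, blue, green, red), "z_map" (480x640 float32, m along the optical axis (not along the pixel's ray), 0 where there is no reading), "K" (3x3 intrinsics, pixels), "k1" (the pictures are not rectified: a ray, as slopes to the right and down, at radius r is drawn at 1 + k1 r^2 times it, then the intrinsics apply), "rvec" (rotation vector, rad) and "tvec" (3), from world to camera coordinates, as OpenCV has them; the wrist camera has in their place "tool_from_camera" (4x4, takes a point from camera to tool coordinates, whose origin is the TCP and whose axes are the flange's). Camera axes: x right, y down, z forward; pixel columns grow to the right and rows downward; lengths in m; the calibration is good to about 2 mm. A picture is of the moment at which its call begins: read the wrist's pose just before it.
- workorder.job_done(): hands the job in; it is judged then, once.
Trained networks look in a picture, given as the dict that the camera call returned (one of the last four; its "shot" number tells which), for a name from the list of things; names that differ only in an ending like _2 or _b are one class to them, and where a whole thing is asked for, a point or a joint stands for the part that bears it (a point fixed in the world has none). Each returns a list of dicts, best first, with "score" (0 to 1); they miss things now and then, are a little off and sometimes report something else, mostly with a low value. They report only what shows in the picture. A call takes as long as a camera call.
- vision.spot_in(picture, query): "position" ([column, row] in pixels, amid what is visible of it).
- vision.place_of(picture, query): "position" ([column, row] in pixels: a listed point, or the origin of a listed thing).
The state is a dict: "clock": time; "joint_pos": joint angles; "joint_vel": joint speeds; "tau": joint torques, N m; "eef_pos": TCP position; "tool_rot": TCP orientation; "ft_force": force on the tool from outside, world axes, zero at the start; "ft_torque": the same for the moment, N m; "grip_width": finger opening in m; "grasp_force": force on a finger pad.
Only numpy, scipy, OpenCV 4.12 (cv2) and the standard library are available. Lean on these libraries where they do the work, as an engineer would, in place of code of your own. Each camera call takes 0.05 s, during which the arm holds its last target. There are 200 camera calls.

## Working session

There is one attempt and no reset: what is moved stays moved. The work goes in short steps, Python scripts to look and compute and a shell command to move; the robot and the scene stay as the last step left them, time stands still between calls to the robot, and variables do not carry over. Pictures are saved under pics/ and viewed, at most 11 in all, crops included, and the job is handed in when it is done.

```bash
mkdir -p pics; ls; cat > h.py <<'E'
import numpy as np, cv2
from scipy.spatial.transform import Rotation as R
from workcell import bot, vision, workorder
def pose(c,obs=None):
    """4x4 world_from_camera"""
    T=np.eye(4)
    if 'rvec' in c:
        r=cv2.Rodrigues(np.array(c['rvec'],float))[0]; T[:3,:3]=r.T; T[:3,3]=-r.T@np.array(c['tvec'],float).ravel()
        return T
    T[:3,:3]=R.from_quat(obs['tool_rot']).as_matrix(); T[:3,3]=obs['eef_pos']
    return T@np.array(c['tool_from_camera'])
def und(c,p):
    k=c['k1']; return cv2.undistortPoints(np.array([[p]],float),np.array(c['K'],float),np.array([k,0,0,0,0],float))[0,0]
def at_z(c,p,z,obs=None):
    T=pose(c,obs); d=T[:3,:3]@np.r_[und(c,p),1]; o=T[:3,3]; return o+d*(z-o[2])/d[2]
def at_depth(c,p,obs=None):
    u,v=int(round(p[0])),int(round(p[1])); w=c['z_map'][max(v-1,0):v+2,max(u-1,0):u+2]; w=w[w>0]
    if not len(w): return None
    T=pose(c,obs); return T[:3,:3]@(np.r_[und(c,p),1]*np.median(w))+T[:3,3]
def proj(c,P,obs=None):
    T=np.linalg.inv(pose(c,obs)); q=(T[:3,:3]@np.atleast_2d(P).T).T+T[:3,3]; s=q[:,:2]/q[:,2:]
    s=s*(1+c['k1']*(s**2).sum(1,keepdims=True)); K=np.array(c['K']); return s*[K[0,0],K[1,1]]+[K[0,2],K[1,2]]
E
python3 - <<'E'
from h import *
np.set_printoptions(precision=4,suppress=True)
o=bot.get_obs(); print(o['eef_pos'],o['tool_rot'],o['ft_force'],o['clock'])
for n in('top','side'):
    c=vision.camera(n); cv2.imwrite(f'pics/{n}0.png',c['image']); print(n,pose(c)[:3,3],c['k1'])
    for q in ['straightedge_center','board','stop_red','stop_blue','weight','weight_center','jar','vial','tube_rack','tip_box','slide_box','marker']:
        r=vision.place_of(c,q)
        z={'straightedge_center':.02,'stop_red':.012,'stop_blue':.012,'vial':.012,'weight_center':.025}.get(q,0)
        for x in r[:1]: print(q,round(x['score'],2),np.round(x['position'],1),at_z(c,x['position'],z))
E
```

```text
pics
[0.1235 0.4839 0.2304] [ 0.1246  0.9922 -0.001  -0.0001] [-0.4346  0.9342 -0.1705] 0.0
top [0.3501 0.0732 1.3971] -0.10699503796405328
straightedge_center 0.79 [341.4 250.5] [ 0.5113 -0.0019  0.02  ]
board 0.9 [331.1 225.9] [0.5826 0.0253 0.    ]
stop_red 0.69 [466.6 182. ] [ 0.7079 -0.3591  0.012 ]
stop_blue 0.71 [300.2 191. ] [0.6793 0.1118 0.012 ]
weight 0.63 [452.2 256.6] [ 0.4969 -0.3123  0.    ]
weight_center 0.73 [457.8 256.2] [ 0.4954 -0.3211  0.025 ]
jar 0.95 [211.7 269.2] [0.4605 0.3556 0.    ]
vial 0.52 [469.6 180.8] [ 0.7115 -0.368   0.012 ]
tube_rack 0.85 [465.3 183.1] [ 0.7078 -0.3589  0.    ]
tip_box 0.78 [153.5 264.9] [0.4715 0.5199 0.    ]
slide_box 0.62 [200.9 187.8] [0.6913 0.3941 0.    ]
marker 0.63 [331.6 226.3] [0.5815 0.024  0.    ]
side [ 0.4341 -0.7635  1.0002] -0.07020841698632814
straightedge_center 0.83 [312.9 274. ] [0.509  0.0072 0.02  ]
board 0.63 [342.7 269.2] [0.5866 0.0322 0.    ]
stop_red 0.71 [396.6 293.3] [ 0.7044 -0.0615  0.012 ]
stop_blue 0.76 [371.8 241.7] [0.6721 0.1078 0.012 ]
weight 0.98 [320.4 399.7] [ 0.4973 -0.3084  0.    ]
weight_center 0.88 [321.8 398.5] [ 0.4988 -0.3175  0.025 ]
jar 0.76 [287.9 188.5] [0.4654 0.3436 0.    ]
vial 0.7 [382.5 263.2] [0.6871 0.0337 0.012 ]
tube_rack 0.59 [425.  419.8] [ 0.7044 -0.3708  0.    ]
tip_box 0.65 [282.9 149.2] [0.4594 0.5289 0.    ]
slide_box 0.8 [360.9 175.7] [0.6861 0.3838 0.    ]
marker 0.64 [254.4 388.3] [ 0.3617 -0.2717  0.    ]
```

```bash
python3 - <<'E'
import cv2
a=cv2.imread('pics/top0.png')[140:300,240:490]
b=cv2.imread('pics/side0.png')[210:440,230:470]
a=cv2.resize(a,None,fx=3.2,fy=3.2,interpolation=2); b=cv2.resize(b,None,fx=2.5,fy=2.5,interpolation=2)
cv2.imwrite('pics/a.png',a);cv2.imwrite('pics/b.png',b)
E
```

```text
(no output)
```

View pics/a.png

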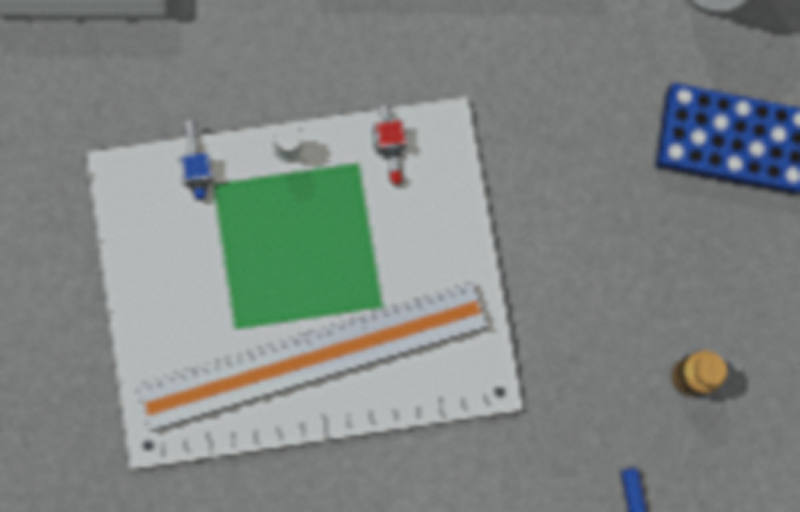

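View pics/b.png

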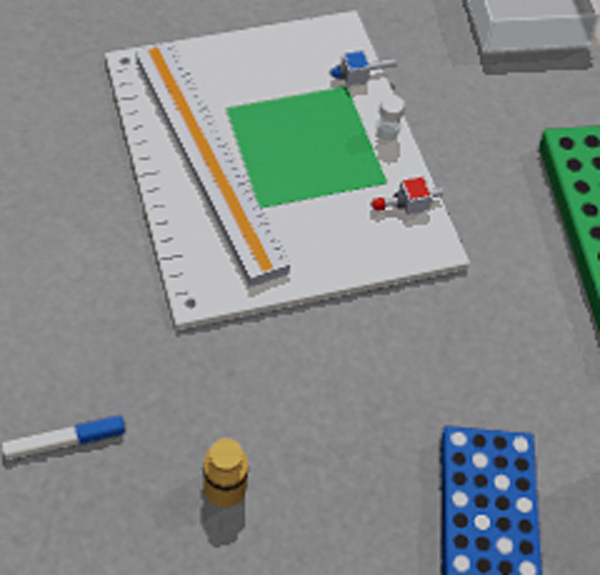

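The top view shows the bar's orange stripe running from about (287,267) to (390,236). The red tip is near (364,195) and the blue tip near (302,201). The weight stands to the right at about (458,256), and its nearest neighbours, the rack and the marker, are well clear. Next I measure the stripe and the tips by colour.

```bash
cat > seg.py <<'E'
from h import *
np.set_printoptions(precision=4,suppress=True)
def blobs(m,mina=4):
    n,l,s,ce=cv2.connectedComponentsWithStats(m.astype(np.uint8)); return [(ce[i],s[i,4],l==i) for i in range(1,n) if s[i,4]>=mina]
def masks(im):
    h=cv2.cvtColor(im,cv2.COLOR_BGR2HSV).astype(int); H,S,V=h[...,0],h[...,1],h[...,2]; s=(S>130)&(V>60)
    return dict(orange=s&(H>7)&(H<20),red=s&((H<6)|(H>174)),blue=s&(H>105)&(H<125))
def stripe(c,m,obs=None):
    v,u=np.nonzero(m); P=np.array([at_z(c,(a,b),.028,obs)[:2] for a,b in zip(u,v)])
    ce=P.mean(0); d=np.linalg.svd(P-ce,full_matrices=False)[2][0]; d*=np.sign(d[1]); t=(P-ce)@d
    return ce+d*(t.max()+t.min())/2,d,np.ptp(t)
E
python3 - <<'E'
from seg import *
for n in('top','side'):
    c=vision.camera(n); M=masks(c['image'])
    for col in M:
        for ce,a,m in blobs(M[col]):
            z=.026 if a<60 else .028
            p=at_z(c,ce,z)
            if .4<p[0]<.8 and abs(p[1])<.2: print(n,col,ce,a,p,at_depth(c,ce), stripe(c,m) if col=='orange' else '')
    print([at_z(c,vision.place_of(c,q)[0]['position'],z) for q,z in(('stop_red',.012),('stop_blue',.012),('weight_center',.025))])
o=[]
for i in range(4): vision.camera('wrist'); o.append(bot.get_obs()['ft_force'])
print(np.array(o))
E
```

```text
top orange [337.2296 251.4119] 318 [0.5078 0.0098 0.028 ] [0.5076 0.0099 0.03  ] (array([0.508 , 0.0092]), array([-0.2974,  0.9548]), np.float64(0.2911817396780916))
top red [361.7674 181.2558] 43 [ 0.7043 -0.0594  0.026 ] [ 0.7011 -0.0582  0.0384] 
top red [363.125 194.875] 8 [ 0.6655 -0.0627  0.026 ] [ 0.6647 -0.0623  0.0295] 
top blue [300.8  191.45] 40 [0.6747 0.1098 0.026 ] [0.672  0.1095 0.0375] 
top blue [302.     199.7143] 7 [0.6513 0.1063 0.026 ] [0.6508 0.1063 0.0282] 
[array([ 0.6937, -0.0629,  0.012 ]), array([0.6693, 0.1112, 0.012 ]), array([ 0.499 , -0.3145,  0.025 ])]
side orange [314.3702 274.6375] 389 [ 0.5118 -0.0013  0.028 ] [ 0.5115 -0.0036  0.0308] (array([0.5073, 0.0131]), array([-0.2971,  0.9549]), np.float64(0.2940442427160782))
side red [396.2456 284.6842] 57 [ 0.7047 -0.0463  0.026 ] [ 0.701  -0.0561  0.0394] 
side red [381.1429 291.1905] 21 [ 0.6651 -0.0623  0.026 ] [ 0.6645 -0.064   0.0285] 
side blue [372.4103 233.641 ] 39 [0.6749 0.1233 0.026 ] [0.6714 0.1104 0.0401] 
side blue [364.0909 238.6364] 11 [0.6505 0.1076 0.026 ] [0.6499 0.1051 0.0287] 
[array([ 0.7001, -0.3737,  0.012 ]), array([0.6727, 0.1198, 0.012 ]), array([ 0.5005, -0.3144,  0.025 ])]
[[-0.5807  0.4801 -0.0605]
 [ 0.3003  0.0229  0.0571]
 [ 0.0146  0.3492  0.6204]
 [-0.4903 -0.3151 -0.2979]]
```

```bash
python3 -m creep '[[[0,0,0],[0,0,-0.184]],[[0,0,0],[0,0,-0.184]],[[0,0,0],[0,0,-0.184]],[[-17.5,-56,0],[0,0,0]],[[-17.5,-56,0],[0,0,0]],[[-17.5,-56,0],[0,0,0]],[[-17.5,-56,0],[0,0,0]],[[-17.5,-56,0],[0,0,0]],[[-17.5,-56,0],[0,0,0]],[[-17.5,-56,0],[0,0,0]],[[-17.5,-56,0],[0,0,0]],[[-17.5,-56,0],[0,0,0]]]' 50
cat > go.py <<'E'
import sys
from seg import *
# go.py x y z yaw_of_tool_y_deg -> remaining shift (mm, tool axes after turn) and turn about tool z
def go(x,y,z,yaw):
    o=bot.get_obs(); r=R.from_quat(o['tool_rot']).as_matrix(); cur=np.degrees(np.arctan2(r[1,1],r[0,1]))
    t=np.radians(yaw); ty=np.array([np.cos(t),np.sin(t),0]); tz=np.array([0,0,-1.]); tx=np.cross(ty,tz)
    d=np.array([x,y,z])-o['eef_pos']
    print('pos',np.array(o['eef_pos']),'yaw',cur,'turn z',-np.radians(yaw-cur),'shift after turn mm',1e3*np.array([d@tx,d@ty,d@tz]),'shift now',1e3*r.T@d,'tilt',r[:,2],'clock',o['clock'],'w',o['grip_width'])
if __name__=='__main__': go(*map(float,sys.argv[1:5]))
E
python3 go.py .460 -.005 .014 107.3
```

```text
clock: 3.4
eef_pos: [0.425, 0.0484, 0.2317]
tool_rot: [-0.15, 0.989, 0.0, 0.001]
ft_force: [0.2, 0.5, -0.2]
grip_width: 0.0501
grasp_force: 0.0
pos [0.425  0.0484 0.2317] yaw 107.30020360638666 turn z 3.553601825351277e-06 shift after turn mm [-17.5262 -61.4279 217.6674] shift now [-17.2365 -61.4396 217.6873] tilt [ 0.0013  0.0004 -1.    ] clock 3.4 w 0.05005628832407885
```

```bash
python3 -m creep '[[[-9,-31,10],[0,0,0]],[[-8.5,-30.5,10],[0,0,0]],[[0,0,0],[0,0,0]]]'
python3 - <<'E'
from seg import *
o=bot.get_obs(); c=vision.camera('wrist'); cv2.imwrite('pics/w1.png',c['image']); M=masks(c['image']); print(o['eef_pos'])
for col in M:
    for ce,a,m in blobs(M[col],20):
        p=at_z(c,ce,.028,o); print(col,ce,a,p,at_depth(c,ce,o),stripe(c,m,o) if col=='orange' and a>300 else '')
E
```

```text
clock: 3.78
eef_pos: [0.4592, -0.0049, 0.2104]
tool_rot: [-0.149, 0.989, 0.0, -0.001]
ft_force: [-0.3, 0.1, 0.1]
grip_width: 0.0501
grasp_force: 0.0
[ 0.4592 -0.0049  0.2104]
orange [  4.7749 149.5498] 271 [ 0.4883 -0.2878  0.028 ] [ 0.4949 -0.3038  0.008 ] 
orange [313.6816 261.5346] 3326 [0.5094 0.0097 0.028 ] [0.5095 0.0097 0.0279] (array([0.5095, 0.0097]), array([-0.2999,  0.954 ]), np.float64(0.295395973841301))
blue [50.4901 50.6091] 706 [ 0.3943 -0.2539  0.028 ] [ 0.3949 -0.264   0.0136] 
blue [  3.7389 332.8097] 226 [ 0.6874 -0.2838  0.028 ] [ 0.7056 -0.299   0.0086] 
blue [359.0541 396.1486] 74 [0.6493 0.1055 0.028 ] [0.6503 0.106  0.0268] 
blue [356.9435 416.9548] 177 [0.6782 0.1132 0.028 ] [0.6699 0.1093 0.037 ]
```

View pics/w1.png

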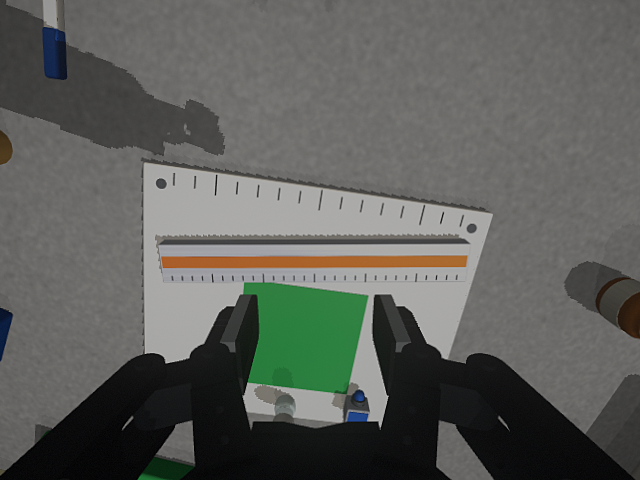

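The wrist view shows the bar clear and parallel to the finger line: stripe at row 261, columns 162–467. The blue tip is at (359,396), and the space behind the bar is free. Next I descend behind it.

```bash
python3 -m creep '[[[0,0,50],[0,0,0]],[[0,0,50],[0,0,0]],[[0,0,50],[0,0,0]],[[0,0,36],[0,0,0]],[[0,0,8],[0,0,0]],[[0,0,0],[0,0,0]]]'
python3 go.py .460 -.005 .014 107.4
python3 - <<'E'
from seg import *
f=[]
for i in range(6): vision.camera('wrist'); f.append(bot.get_obs()['ft_force'])
print(np.mean(f,0))
c=vision.camera('wrist'); cv2.imwrite('pics/w2.png',c['image'])
E
```

```text
clock: 4.58
eef_pos: [0.4593, -0.0027, 0.018]
tool_rot: [-0.151, 0.989, 0.0, 0.0]
ft_force: [0.2, -1.0, 0.9]
grip_width: 0.0499
grasp_force: 0.0
pos [ 0.4593 -0.0027  0.018 ] yaw 107.37364160404279 turn z -0.000460040794997805 shift after turn mm [-0.0231 -2.4051  3.9836] shift now [-0.0226 -2.405   3.9836] tilt [ 0.0004  0.0001 -1.    ] clock 4.575 w 0.04992303988720147
[0.472  0.1537 0.2856]
```

View pics/w2.png

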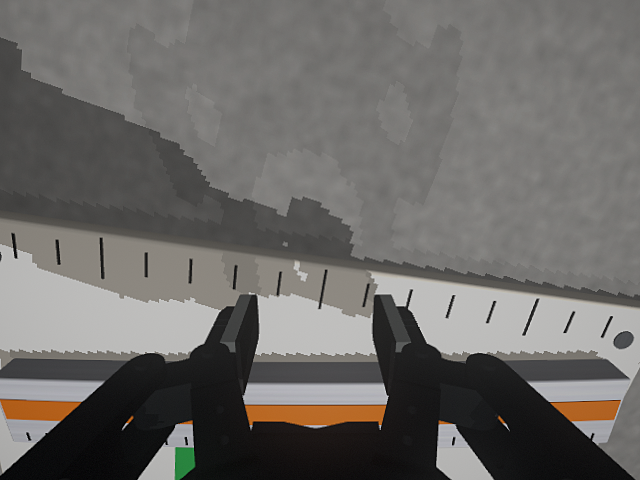

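```bash
python3 -m creep '[[[0,0,4],[0,0,0]],[[-10,0,0],[0,0,0]],[[-10,0,0],[0,0,0]],[[-10,0,0],[0,0,0.02]],[[-11,0,0],[0,0,0.025]],[[-11,0,0],[0,0,0.025]],[[-11,0,0],[0,0,0.025]],[[-11,0,0],[0,0,0.025]],[[-11,0,0],[0,0,0.025]],[[-11,0,0],[0,0,0.025]],[[-11,0,0],[0,0,0.025]],[[-10,0,0],[0,0,0.025]]]'
python3 - <<'E'
from seg import *
import go; go.go(.6,.02,.014,94.7)
f=[]
o=bot.get_obs(); c=vision.camera('wrist'); cv2.imwrite('pics/w3.png',c['image'])
for n in('top','side','wrist'):
    c=vision.camera(n); M=masks(c['image']); oo=o if n=='wrist' else None
    f.append(bot.get_obs()['ft_force'])
    for col in M:
        for ce,a,m in blobs(M[col]):
            p=at_z(c,ce,.027,oo)
            if .55<p[0]<.8 and abs(p[1])<.2: print(n,col,ce,a,p,stripe(c,m,oo) if col=='orange' else '')
print(np.mean(f,0))
c=vision.camera('top');cv2.imwrite('pics/t3.png',cv2.resize(c['image'][150:280,270:400],None,fx=4,fy=4,interpolation=2))
E
```

```text
clock: 6.42
eef_pos: [0.5735, 0.0226, 0.0133]
tool_rot: [-0.04, 0.999, 0.0, -0.0]
ft_force: [-1.8, -0.1, -0.3]
grip_width: 0.0502
grasp_force: 0.8
pos [0.5735 0.0226 0.0133] yaw 94.61653144683936 turn z -0.001456801074529131 shift after turn mm [-26.1538  -4.7743  -0.7178] shift now [-26.1607  -4.7362  -0.718 ] tilt [-0.  0. -1.] clock 6.425 w 0.050196982099925645
top orange [376.     213.5263] 57 [ 0.6129 -0.0974  0.027 ] (array([ 0.6128, -0.0973]), array([-0.0859,  0.9963]), np.float64(0.05032410902755408))
top orange [298.1182 219.3364] 110 [0.5961 0.1166 0.027 ] (array([0.596 , 0.1155]), array([-0.0873,  0.9962]), np.float64(0.10207004792346548))
top red [364.375 180.75 ] 8 [ 0.7055 -0.0666  0.027 ] 
top blue [300.8  191.45] 40 [0.6744 0.1098 0.027 ] 
top blue [302.     199.7143] 7 [0.6511 0.1063 0.027 ] 
side orange [349.375 255.75 ] 8 [0.6045 0.0522 0.027 ] (array([0.6044, 0.0522]), array([-0.0152,  0.9999]), np.float64(0.016499917398484013))
side orange [357.181 288.7  ] 210 [ 0.6093 -0.051   0.027 ] (array([ 0.6084, -0.042 ]), array([-0.0734,  0.9973]), np.float64(0.15844675513086326))
side red [396.25 284.75] 56 [ 0.7044 -0.0472  0.027 ] 
side red [381.1429 291.1905] 21 [ 0.6649 -0.063   0.027 ] 
side blue [372.4103 233.641 ] 39 [0.6747 0.1224 0.027 ] 
side blue [364.0909 238.6364] 11 [0.6503 0.1067 0.027 ] 
wrist orange [ 50.6836 382.3267] 2222 [ 0.6132 -0.0919  0.027 ] (array([ 0.6121, -0.0894]), array([-0.1219,  0.9925]), np.float64(0.0551799162904027))
wrist orange [583.1021 383.3892] 2302 [0.5945 0.145  0.027 ] (array([0.5939, 0.1417]), array([-0.0466,  0.9989]), np.float64(0.05637567765404321))
wrist orange [315.8456 386.9105] 3128 [0.6042 0.026  0.027 ] (array([0.6035, 0.0256]), array([-0.0744,  0.9972]), np.float64(0.06405855225382708))
wrist red [142.     473.2667] 15 [ 0.6652 -0.0552  0.027 ] 
wrist blue [469.9315 468.7819] 321 [0.6487 0.1054 0.027 ] 
[-0.1606  0.2556 -0.7477]
```

View pics/t3.png

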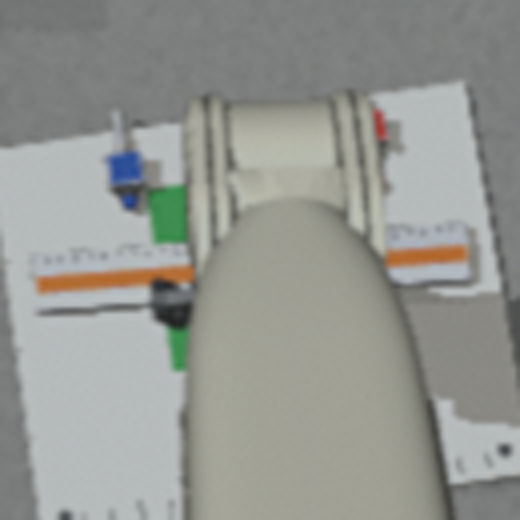

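The bar is aligned at about 4.8°, matching the tip line at about 4.9°, with a gap of about 26 mm. I advance most of it, back off a little, and close the fingers for a central push.

```bash
python3 -m creep '[[[-8,0,0],[0,0,0]],[[-8,0,0],[0,0,0]],[[-3,0,0],[0,0,0]],[[0,0,0],[0,0,0]],[[8,-2,0],[0,0,0]],[[0,-2.5,0],[0,0,0]]]'
python3 -m creep '[[[0,0,0],[0,0,0]],[[0,0,0],[0,0,0]],[[0,0,0],[0,0,0]],[[0,0,0],[0,0,0]]]' 0
python3 - <<'E'
from seg import *
import go; go.go(.6,.02,.014,94.7)
o=bot.get_obs(); c=vision.camera('wrist'); cv2.imwrite('pics/w4.png',c['image'])
f=[]
for n in('top','wrist'):
    c=vision.camera(n); M=masks(c['image']); oo=o if n=='wrist' else None
    for col in M:
        for ce,a,m in blobs(M[col],6):
            p=at_z(c,ce,.027,oo)
            if .55<p[0]<.8 and abs(p[1])<.2: print(n,col,ce,a,p,stripe(c,m,oo) if col=='orange' else '')
E
```

```text
clock: 7.42
eef_pos: [0.5834, 0.0188, 0.0133]
tool_rot: [-0.041, 0.999, -0.0, -0.0]
ft_force: [-0.8, 1.0, -0.2]
grip_width: 0.05
grasp_force: 0.0
clock: 7.92
eef_pos: [0.5842, 0.019, 0.0133]
tool_rot: [-0.041, 0.999, 0.0, 0.0]
ft_force: [0.4, 0.3, 0.6]
grip_width: 0.0002
grasp_force: 0.0
pos [0.5842 0.019  0.0133] yaw 94.71358510303318 turn z 0.0002371047771516469 shift after turn mm [-15.7941  -0.2724  -0.6849] shift now [-15.7941  -0.2762  -0.6832] tilt [ 0.0001  0.     -1.    ] clock 7.925 w 0.00021676531449226098
top orange [376.84 207.22] 50 [ 0.6306 -0.1     0.027 ] (array([ 0.6305, -0.1002]), array([-0.0807,  0.9967]), np.float64(0.0449045599561997))
top orange [299.1639 213.2213] 122 [0.6132 0.1138 0.027 ] (array([0.6129, 0.1142]), array([-0.0796,  0.9968]), np.float64(0.11024262875585465))
top blue [300.8  191.45] 40 [0.6744 0.1098 0.027 ] 
top blue [302.     199.7143] 7 [0.6511 0.1063 0.027 ] 
wrist orange [567.1398 397.1772] 3025 [0.613  0.1365 0.027 ] (array([0.6124, 0.1333]), array([-0.0526,  0.9986]), np.float64(0.07687346269145298))
wrist orange [ 67.2615 397.2922] 2841 [ 0.6318 -0.0891  0.027 ] (array([ 0.6306, -0.086 ]), array([-0.1178,  0.993 ]), np.float64(0.0735104042802962))
wrist orange [315.    401.863] 270 [0.6232 0.0227 0.027 ] (array([0.6222, 0.0227]), array([0.9959, 0.0906]), np.float64(0.011760049151267972))
wrist orange [208.0093 406.5234] 107 [ 0.6302 -0.0249  0.027 ] (array([ 0.6296, -0.025 ]), array([-0.667,  0.745]), np.float64(0.010453137305494187))
wrist orange [422.     406.5714] 105 [0.6223 0.0709 0.027 ] (array([0.6216, 0.0709]), array([0.5357, 0.8444]), np.float64(0.010447328717212143))
```

View pics/w4.png

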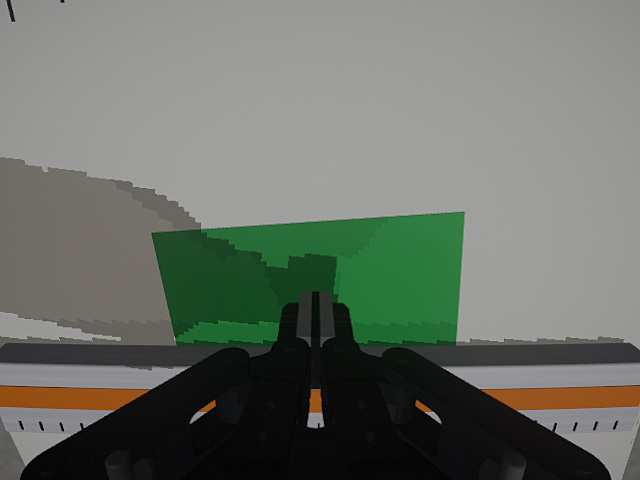

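Fingers are closed behind the bar's middle (318,300) and the bar is parallel. Now pushing in small steps.

```bash
cat > f.py <<'E'
from seg import *
f=[]
for i in range(8): vision.camera('wrist'); o=bot.get_obs(); f.append(o['ft_force'])
r=R.from_quat(o['tool_rot']).as_matrix(); print('force in tool axes',np.mean(f,0)@r,'pos',np.array(o['eef_pos']),o['clock'])
E
python3 -m creep '[[[-3.5,0,0],[0,0,0]],[[-3.5,0,0],[0,0,0]],[[-1,0,0],[0,0,0]],[[-1,0,0],[0,0,0]],[[-1,0,0],[0,0,0]],[[0,0,0],[0,0,0]]]'
python3 f.py
python3 -m creep '[[[-1,0,0],[0,0,0]],[[-1,0,0],[0,0,0]],[[0,0,0],[0,0,0]]]'
python3 f.py
```

```text
clock: 8.82
eef_pos: [0.5934, 0.0197, 0.0131]
tool_rot: [-0.041, 0.999, -0.0, -0.001]
ft_force: [-2.4, -0.3, 0.2]
grip_width: 0.0001
grasp_force: 1.2
force in tool axes [ 1.4018 -0.0886  0.6477] pos [0.5942 0.0198 0.0131] 9.225
clock: 9.6
eef_pos: [0.5964, 0.02, 0.0133]
tool_rot: [-0.041, 0.999, 0.0, 0.0]
ft_force: [-0.7, -0.7, -0.5]
grip_width: 0.0003
grasp_force: 0.5
force in tool axes [0.6063 0.0173 0.5113] pos [0.5964 0.0199 0.0135] 10.0
```

```bash
for k in 1 2; do python3 -m creep '[[[-1,0,0],[0,0,0]],[[-0.5,0,0],[0,0,0]],[[0,0,0],[0,0,0]]]' >/dev/null; python3 f.py; done
python3 - <<'E'
from seg import *
c=vision.camera('side'); M=masks(c['image'])
for col in M:
    for ce,a,m in blobs(M[col],6):
        p=at_z(c,ce,.027)
        if .55<p[0]<.8 and abs(p[1])<.2: print(col,ce,a,p)
cv2.imwrite('pics/s5.png',cv2.resize(c['image'][220:320,320:430],None,fx=5,fy=5,interpolation=2))
E
```

```text
force in tool axes [ 3.3043 -0.029  -2.3289] pos [0.5976 0.02   0.0133] 10.775
force in tool axes [ 2.3187 -0.0331 -1.0156] pos [0.5993 0.0202 0.0133] 11.55
orange [366.5991 285.6306] 222 [ 0.633  -0.0439  0.027 ]
red [396.25 284.75] 56 [ 0.7044 -0.0472  0.027 ]
red [381.1429 291.1905] 21 [ 0.6649 -0.063   0.027 ]
blue [372.3 233.6] 40 [0.6744 0.1226 0.027 ]
```

View pics/s5.png

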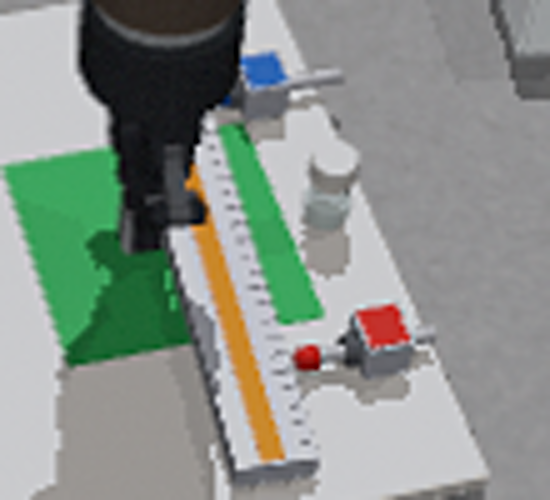

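The side view shows the red tip (308,357 in the crop) almost at the bar's far edge. I continue with finer steps.

```bash
for k in 1 2 3; do python3 -m creep '[[[-0.6,0,0],[0,0,0]],[[0,0,0],[0,0,0]]]' >/dev/null; python3 f.py; done
```

```text
force in tool axes [ 2.7018  0.1748 -1.4578] pos [0.5997 0.0202 0.0133] 12.25
force in tool axes [ 1.5639 -0.0836 -0.1269] pos [0.6005 0.0203 0.0133] 12.9
force in tool axes [ 2.4516 -0.0049 -0.8919] pos [0.6008 0.0203 0.0133] 13.55
```

```bash
for k in 1 2 3 4; do python3 -m creep '[[[-0.7,0,0],[0,0,0]],[[0,0,0],[0,0,0]]]' >/dev/null; python3 f.py; done
```

```text
force in tool axes [ 1.0348 -0.2929  0.2219] pos [0.6019 0.0204 0.0134] 14.2
force in tool axes [ 3.5393 -0.0233 -2.4062] pos [0.6021 0.0204 0.0134] 14.85
force in tool axes [ 5.0052  0.2166 -3.5641] pos [0.6027 0.0205 0.0133] 15.5
force in tool axes [ 5.5766  0.0479 -3.7207] pos [0.6032 0.0205 0.0133] 16.15
```

```bash
python3 - <<'E'
from seg import *
o=bot.get_obs(); print(np.array(o['ft_torque']),o['tau'])
c=vision.camera('top'); M=masks(c['image'])
for col in M:
    for ce,a,m in blobs(M[col],4):
        p=at_z(c,ce,.027)
        if .55<p[0]<.8 and abs(p[1])<.2: print(col,ce,a,p,stripe(c,m) if col=='orange' else '')
c2=vision.camera('side')
a=cv2.resize(c['image'][180:225,270:400],None,fx=6,fy=6,interpolation=2)
b=cv2.resize(c2['image'][230:310,330:430],None,fx=4,fy=4,interpolation=2)
out=np.zeros((600,780,3),np.uint8); out[:270]=a; out[275:595,:400]=b; cv2.imwrite('pics/c6.png',out)
E
```

```text
[-0.0713  1.0842  0.0224] [  0.0688 -48.7947  23.1926  -2.0859   0.031    0.0026]
orange [376.     203.4706] 51 [ 0.6412 -0.0978  0.027 ] (array([ 0.641 , -0.0977]), array([-0.097 ,  0.9953]), np.float64(0.04503272198427008))
orange [297.9825 209.5088] 114 [0.6235 0.1172 0.027 ] (array([0.6235, 0.1157]), array([-0.0914,  0.9958]), np.float64(0.1078878283719819))
blue [300.8  191.45] 40 [0.6744 0.1098 0.027 ] 
blue [302.  199.5] 6 [0.6517 0.1063 0.027 ]
```

View pics/c6.png

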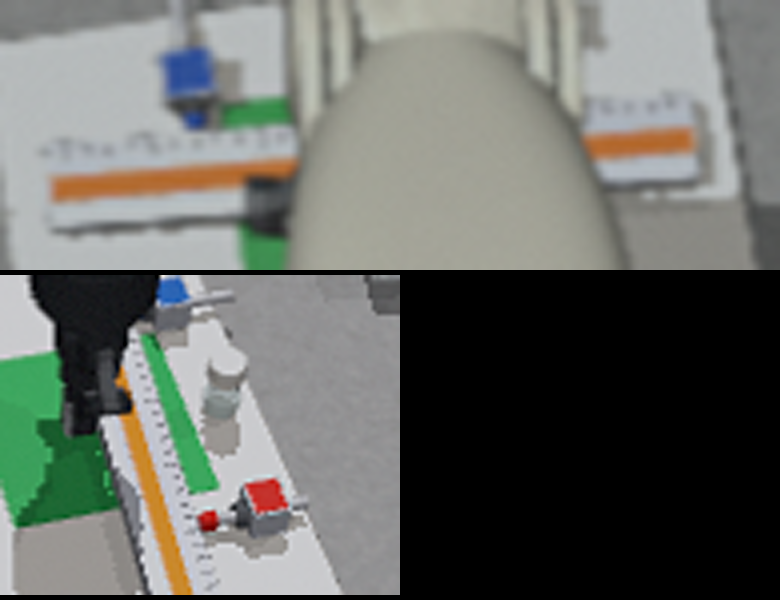

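Both tips appear to be in contact: the blue tip at (195,118) and the red at (208,520) in the crop sit at the bar's far edge. The force is rising, so I take two more small steps to be sure.

```bash
python3 -m creep '[[[-0.5,0,0],[0,0,0]],[[0,0,0],[0,0,0]]]' >/dev/null; python3 f.py;  python3 -m creep '[[[-0.5,0,0],[0,0,0]],[[0,0,0],[0,0,0]]]' >/dev/null; python3 f.py
```

```text
force in tool axes [ 5.961   0.1667 -4.2176] pos [0.6034 0.0206 0.0132] 16.9
force in tool axes [ 6.5259 -0.0313 -5.0874] pos [0.6036 0.0206 0.0132] 17.55
```

```bash
python3 -m creep '[[[4,0,0],[0,0,0]],[[0,0,-4],[0,0,0]],[[-1,0,0],[0,0,0]],[[0,0,0],[0,0,0]]]'; python3 f.py;  for k in 1 2; do python3 -m creep '[[[-1,0,0],[0,0,0]],[[0,0,0],[0,0,0]]]' >/dev/null; python3 f.py; done
```

```text
clock: 18.05
eef_pos: [0.6024, 0.0204, 0.0175]
tool_rot: [-0.041, 0.999, -0.0, 0.001]
ft_force: [-0.4, 0.3, -0.3]
grip_width: -0.0004
grasp_force: 0.0
force in tool axes [ 0.2159 -0.094   0.3053] pos [0.6017 0.0204 0.0172] 18.45
force in tool axes [ 0.1564 -0.2718  0.3742] pos [0.6027 0.0205 0.0173] 19.1
force in tool axes [ 1.0351  0.0631 -0.4597] pos [0.6035 0.0205 0.0172] 19.75
```

```bash
for k in 1 2 3 4; do python3 -m creep '[[[-0.5,0,0],[0,0,0]],[[0,0,0],[0,0,0]]]' | egrep 'pos|force:'; python3 -m creep '[[[0,0,0],[0,0,0]]]' | egrep 'ft_force:';python3 -m creep '[[[0,0,0],[0,0,0]]]' | egrep 'ft_force:'; done
```

```text
eef_pos: [0.6036, 0.0205, 0.0173]
ft_force: [-2.5, 0.5, 1.4]
grasp_force: 1.6
ft_force: [-3.4, -0.0, 2.2]
ft_force: [-4.8, -0.4, 2.4]
eef_pos: [0.6035, 0.0205, 0.0172]
ft_force: [-4.5, -0.5, 3.3]
grasp_force: 2.9
ft_force: [-5.4, -1.4, 4.3]
ft_force: [-6.5, -0.2, 4.5]
eef_pos: [0.6037, 0.0205, 0.0172]
ft_force: [-6.6, -1.4, 4.3]
grasp_force: 3.4
ft_force: [-7.4, -0.9, 5.0]
ft_force: [-6.7, -0.5, 4.7]
eef_pos: [0.6037, 0.0206, 0.0172]
ft_force: [-6.9, -0.3, 6.3]
grasp_force: 3.9
ft_force: [-6.9, -0.6, 5.8]
ft_force: [-8.6, -0.4, 5.5]
```

Hard contact: the position stalls at x = 0.6037 with about 7 N of push shared by the two stops, board friction and finger friction. I've held it long enough, so I retract and go to the weight.

```bash
python3 -m creep '[[[3,0,0],[0,0,0]],[[12,0,0],[0,0,0]],[[10,0,0],[0,0,0]],[[0,0,-50],[0,0,0]],[[0,0,-60],[0,0,0]],[[0,0,-40],[0,0,0]],[[17.7,-54.2,0],[0,0,0]],[[17.7,-54.2,0],[0,0,0]],[[17.7,-54.2,0],[0,0,0]],[[17.7,-54.2,0],[0,0,0]],[[17.7,-54.2,0],[0,0,0]],[[17.7,-54.2,0],[0,0,0]]]' | grep pos
python3 -m creep '[[[0,0,0],[0,0,0]],[[0,0,0],[0,0,0]]]' 70 | grep -v rot
python3 - <<'E'
from seg import *
import go
o=bot.get_obs(); c=vision.camera('wrist'); cv2.imwrite('pics/w7.png',c['image'])
for q,z in(('weight',0),('weight_center',.025)):
    for x in vision.place_of(c,q)[:1]: p=at_z(c,x['position'],z,o); print(q,x,p)
t=vision.camera('top'); M=masks(t['image'])
for col in M:
    for ce,a,m in blobs(M[col],4):
        p=at_z(t,ce,.027)
        if .55<p[0]<.8 and abs(p[1])<.2: print(col,ce,a,p,stripe(t,m) if col=='orange' else '')
for x in vision.place_of(t,'weight')[:1]: print(at_z(t,x['position'],0))
go.go(p[0],p[1],.010,94.7)
a=cv2.resize(t['image'][170:225,260:400],None,fx=5.5,fy=5.5,interpolation=2)
out=np.zeros((600,800,3),np.uint8); out[:a.shape[0],:a.shape[1]]=a; b=cv2.resize(c['image'],(380,285)); out[310:595,:380]=b; cv2.imwrite('pics/c7.png',out)
E
```

```text
eef_pos: [0.5008, -0.3158, 0.1675]
clock: 23.5
eef_pos: [0.5012, -0.314, 0.1671]
ft_force: [-0.5, 0.1, 0.3]
grip_width: 0.0356
grasp_force: 0.0
weight {'position': [305.6, 210.3], 'score': 0.93} [ 0.4996 -0.3219  0.    ]
orange [331.219 206.819] 315 [0.6313 0.0258 0.027 ] (array([0.6312, 0.0247]), array([-0.082 ,  0.9966]), np.float64(0.29054744088972073))
red [361.7674 181.2558] 43 [ 0.704  -0.0593  0.027 ] 
red [363.1429 194.2857] 7 [ 0.667  -0.0626  0.027 ] 
blue [300.8  191.45] 40 [0.6744 0.1098 0.027 ] 
blue [302.  199.5] 6 [0.6517 0.1063 0.027 ] 
[ 0.498  -0.3138  0.    ]
pos [ 0.5021 -0.3128  0.1674] yaw 94.83648076675793 turn z 0.0023820387455722545 shift after turn mm [102.6503  59.7947 157.4354] shift now [102.5181  60.0366 157.4295] tilt [ 0.0001  0.     -1.    ] clock 23.75 w 0.06958972141942409
```

View pics/c7.png

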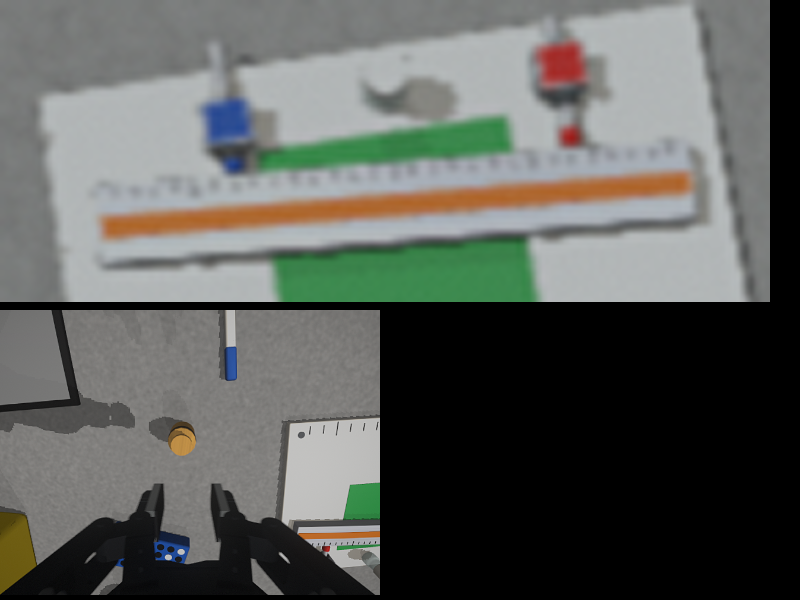

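The top view shows the bar's far edge against both tips, blue at (232,165) and red at (570,135). The wrist view shows the weight at about (305,215), just ahead of the fingers. I descend partway and measure it again.

```bash
python3 -m creep '[[[3,-5,40],[0,0,0]],[[0,0,35],[0,0,0]],[[0,0,0],[0,0,0]],[[0,0,0],[0,0,0]]]' | grep pos
python3 - <<'E'
from seg import *
import go
o=bot.get_obs(); c=vision.camera('wrist')
for q,z in(('weight',0),('weight_center',.025)):
    for x in vision.place_of(c,q)[:1]: p=at_z(c,x['position'],z,o); print(q,x,p)
h=cv2.cvtColor(c['image'],cv2.COLOR_BGR2HSV).astype(int); m=(h[...,0]>8)&(h[...,0]<25)&(h[...,1]>100)&(h[...,2]>80)
zm=c['z_map']; T=pose(c,o)
for ce,a,mm in blobs(m,300):
    v,u=np.nonzero(mm); P=np.array([at_depth(c,(x,y),o) for x,y in zip(u,v) if zm[y,x]>0]); t=P[P[:,2]>.055]
    print(ce,a,P[:,2].max(), len(t), (t.min(0)+t.max(0))/2 if len(t) else '', np.ptp(t,axis=0) if len(t) else '')
go.go(.4995,-.318,.010,94.7)
E
```

```text
eef_pos: [0.5, -0.3193, 0.0936]
weight {'position': [310.7, 234.0], 'score': 0.88} [ 0.4961 -0.3222  0.    ]
weight_center {'position': [309.1, 248.4], 'score': 0.88} [ 0.4973 -0.3228  0.025 ]
[311.5715 261.2866] 3008 0.06265810664454427 1786 [ 0.4964 -0.3207  0.059 ] [0.0261 0.0257 0.0074]
pos [ 0.5004 -0.32    0.0944] yaw 94.73251343476224 turn z 0.0005674664877334096 shift after turn mm [ 0.7427  2.0254 84.3634] shift now [ 0.9924  2.2168 84.356 ] tilt [ 0.0032 -0.002  -1.    ] clock 24.4 w 0.07015133703432222
```

```bash
python3 -m creep '[[[3,0,20],[0,0,0]],[[0,0,30],[0,0,0]],[[0,0,26],[0,0,0]],[[0,0,8],[0,0,0]],[[0,0,0],[0,0,0]]]' | egrep 'pos|force'
python3 -m creep '[[[0,0,0],[0,0,0]],[[0,0,0],[0,0,0]],[[0,0,0],[0,0,0]],[[0,0,0],[0,0,0]],[[0,0,0],[0,0,0]]]' 20
```

```text
eef_pos: [0.4964, -0.3199, 0.0089]
ft_force: [-0.3, -0.6, 0.2]
grasp_force: 0.0
clock: 25.65
eef_pos: [0.4972, -0.3208, 0.0101]
tool_rot: [-0.041, 0.999, -0.001, 0.001]
ft_force: [0.6, -0.5, 5.9]
grip_width: 0.0347
grasp_force: 59.9
```

```bash
python3 -m creep '[[[0,0,-20],[0,0,0]],[[0,0,-40],[0,0,0]],[[0,0,-40],[0,0,0]],[[-27,54.6,0],[0,0,0]],[[-27,54.6,0],[0,0,0]],[[-27,54.6,0],[0,0,0]],[[-27,54.6,0],[0,0,0]],[[-27,54.6,0],[0,0,0]],[[-27,54.6,0],[0,0,0]],[[0,0,0],[0,0,0]],[[0,0,0],[0,0,0]]]'
python3 - <<'E'
from seg import *
import go
go.go(.6317,.019,.04,94.7)
o=bot.get_obs(); c=vision.camera('wrist'); cv2.imwrite('pics/w8.png',c['image'])
M=masks(c['image'])
for ce,a,m in blobs(M['orange'],200): print(ce,a,at_z(c,ce,.028,o), stripe(c,m,o))
for q in('weight_center','weight'):
    for x in vision.place_of(c,q)[:1]: print(q,x,at_z(c,x['position'],.025+o['eef_pos'][2]-.010,o))
E
```

```text
clock: 27.02
eef_pos: [0.6294, 0.0204, 0.107]
tool_rot: [-0.042, 0.999, -0.0, -0.002]
ft_force: [-0.5, 0.3, -3.7]
grip_width: 0.0345
grasp_force: 61.0
pos [0.6294 0.0204 0.107 ] yaw 94.76837973263372 turn z 0.001193451476091752 shift after turn mm [-2.1321 -1.59   67.0207] shift now [-2.3349 -1.5732 67.0144] tilt [-0.003  -0.0005 -1.    ] clock 27.025 w 0.034491907884217
[322.8206 252.8432] 7482 [0.6326 0.0262 0.028 ] (array([0.6328, 0.0248]), array([-0.0823,  0.9966]), np.float64(0.29588358770694545))
[302.1776 284.1943] 1498 [0.6561 0.0145 0.028 ] (array([0.6584, 0.0118]), array([-0.6422,  0.7665]), np.float64(0.05466199930622992))
[313.6289 364.8992] 8353 [0.7204 0.0275 0.028 ] (array([0.7233, 0.0279]), array([0.9904, 0.1381]), np.float64(0.10301119312083001))
weight_center {'position': [311.9, 325.9], 'score': 0.69} [0.6288 0.0196 0.122 ]
weight {'position': [314.5, 301.0], 'score': 0.96} [0.6175 0.0197 0.122 ]
```

View pics/w8.png

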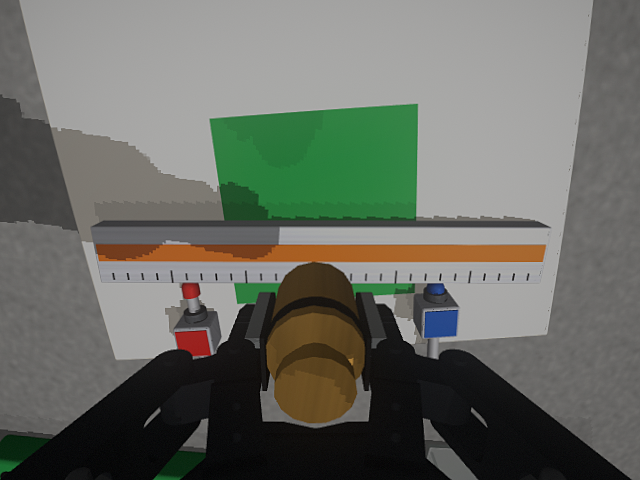

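Both tips still touch the bar (red at (190,291), blue at (435,289)), and the weight is held upright in line with the tool. Lowering now.

```bash
python3 -m creep '[[[-2.5,0,20],[0,0,0]],[[0,0,25],[0,0,0]],[[0,0,12],[0,0,0]],[[0,0,4],[0,0,0]],[[0,0,0],[0,0,0]],[[0,0,0],[0,0,0]]]' | egrep 'pos|rot|ft_force'
for k in 1 2 3; do python3 -m creep '[[[0,0,1.5],[0,0,0]],[[0,0,0],[0,0,0]]]' | egrep 'pos|ft_force'; done
```

```text
eef_pos: [0.6339, 0.0203, 0.0484]
tool_rot: [-0.041, 0.999, 0.0, 0.001]
ft_force: [0.1, -0.1, -3.0]
eef_pos: [0.6332, 0.0204, 0.0461]
ft_force: [-0.8, -0.5, -4.6]
eef_pos: [0.6329, 0.0204, 0.0441]
ft_force: [0.4, -0.1, -3.1]
eef_pos: [0.6329, 0.0204, 0.0426]
ft_force: [-0.8, 0.8, -4.5]
```

```bash
for k in 1 2 3 4; do python3 -m creep '[[[0,0,1],[0,0,0]],[[0,0,0],[0,0,0]]]' | egrep 'pos|ft_force'; done
```

```text
eef_pos: [0.633, 0.0204, 0.0417]
ft_force: [-0.1, -0.9, -4.4]
eef_pos: [0.633, 0.0204, 0.0407]
ft_force: [-0.1, 0.3, -4.2]
eef_pos: [0.633, 0.0204, 0.0397]
ft_force: [0.0, -0.5, -3.9]
eef_pos: [0.633, 0.0204, 0.0387]
ft_force: [-0.5, -0.0, -3.5]
```

```bash
for k in 1 2 3 4; do python3 -m creep '[[[0,0,0.6],[0,0,0]],[[0,0,0],[0,0,0]]]' | egrep 'pos|ft_force'; done
```

```text
eef_pos: [0.6331, 0.0204, 0.0382]
ft_force: [0.6, 0.1, -3.9]
eef_pos: [0.6331, 0.0204, 0.0381]
ft_force: [-1.5, 0.7, 1.2]
eef_pos: [0.6331, 0.0204, 0.0381]
ft_force: [-4.0, -0.1, 4.6]
eef_pos: [0.6332, 0.0204, 0.0381]
ft_force: [-6.1, -0.7, 7.6]
```

Contact. I ease the preload off, then open slowly.

```bash
python3 -m creep '[[[0,0,-1.2],[0,0,0]],[[0,0,0],[0,0,0]],[[0,0,0],[0,0,0]]]' | egrep 'pos|ft_force'
python3 -m creep '[[[0,0,0],[0,0,0]],[[0,0,0],[0,0,0]]]' | egrep 'pos|ft_force'
```

```text
eef_pos: [0.6331, 0.0204, 0.0381]
ft_force: [-4.3, 0.6, 4.7]
eef_pos: [0.6332, 0.0204, 0.0381]
ft_force: [-4.3, -0.8, 5.6]
```

```bash
python3 -m creep '[[[0,0,-0.7],[0,0,0]],[[0,0,0],[0,0,0]],[[0,0,0],[0,0,0]]]' | egrep 'pos|ft_force'
python3 -m creep '[[[0,0,0],[0,0,0]],[[0,0,0],[0,0,0]],[[0,0,0],[0,0,0]]]' 50 | egrep 'pos|ft_force|width'
```

```text
eef_pos: [0.6331, 0.0203, 0.0382]
ft_force: [-1.3, 0.1, 1.7]
eef_pos: [0.6334, 0.0204, 0.0382]
ft_force: [-1.0, 0.6, 0.4]
grip_width: 0.0501
```

```bash
python3 -m creep '[[[0,0,-5],[0,0,0]],[[0,0,-15],[0,0,0]],[[0,0,-40],[0,0,0]],[[0,0,-50],[0,0,0]],[[30,0,-40],[0,0,0]],[[55,0,0],[0,0,0]],[[60,0,0],[0,0,0]],[[60,0,0],[0,0,0]],[[0,0,0],[0,0,0]]]' | egrep 'clock|pos|ft_force'
python3 - <<'E'
from seg import *
t=vision.camera('top'); s=vision.camera('side')
for n,c in(('top',t),('side',s)):
    M=masks(c['image'])
    for col in M:
        for ce,a,m in blobs(M[col],4):
            p=at_z(c,ce,.027)
            if .55<p[0]<.8 and abs(p[1])<.2: print(n,col,ce,a,p,stripe(c,m) if col=='orange' and a>100 else '')
    for x in vision.place_of(c,'weight_center')[:1]: print(n,'weight',at_z(c,x['position'],.053),x['score'])
a=cv2.resize(t['image'][165:225,265:400],None,fx=5.5,fy=5.5,interpolation=2)
b=cv2.resize(s['image'][220:320,310:430],None,fx=2.6,fy=2.6,interpolation=2)
out=np.zeros((600,800,3),np.uint8); out[:a.shape[0],:a.shape[1]]=a; out[335:335+b.shape[0],:b.shape[1]]=b; cv2.imwrite('pics/c9.png',out)
E
```

```text
clock: 33.17
eef_pos: [0.4228, 0.0033, 0.1884]
ft_force: [0.4, 0.1, 0.5]
top orange [331.7247 205.9948] 385 [0.6336 0.0244 0.027 ] (array([0.6334, 0.0249]), array([-0.0844,  0.9964]), np.float64(0.29055901700674436))
top red [361.7674 181.2558] 43 [ 0.704  -0.0593  0.027 ] 
top red [363.1429 194.2857] 7 [ 0.667  -0.0626  0.027 ] 
top blue [300.8  191.45] 40 [0.6744 0.1098 0.027 ] 
top blue [302.  199.5] 6 [0.6517 0.1063 0.027 ] 
top weight [0.6324 0.0197 0.053 ] 0.43
side orange [357.2438 243.1045] 201 [0.6304 0.0927 0.027 ] (array([0.6272, 0.1075]), array([-0.1853,  0.9827]), np.float64(0.13772250172636277))
side orange [366.7695 280.6508] 295 [ 0.6358 -0.0291  0.027 ] (array([ 0.6362, -0.0375]), array([-0.0827,  0.9966]), np.float64(0.16272375148549417))
side red [396.2456 284.6842] 57 [ 0.7044 -0.047   0.027 ] 
side red [381.7895 291.1053] 19 [ 0.6664 -0.0629  0.027 ] 
side blue [372.4103 233.641 ] 39 [0.6747 0.1224 0.027 ] 
side blue [364.3333 238.4444] 9 [0.651  0.1073 0.027 ] 
side weight [0.6324 0.0225 0.053 ] 0.75
```

View pics/c9.png

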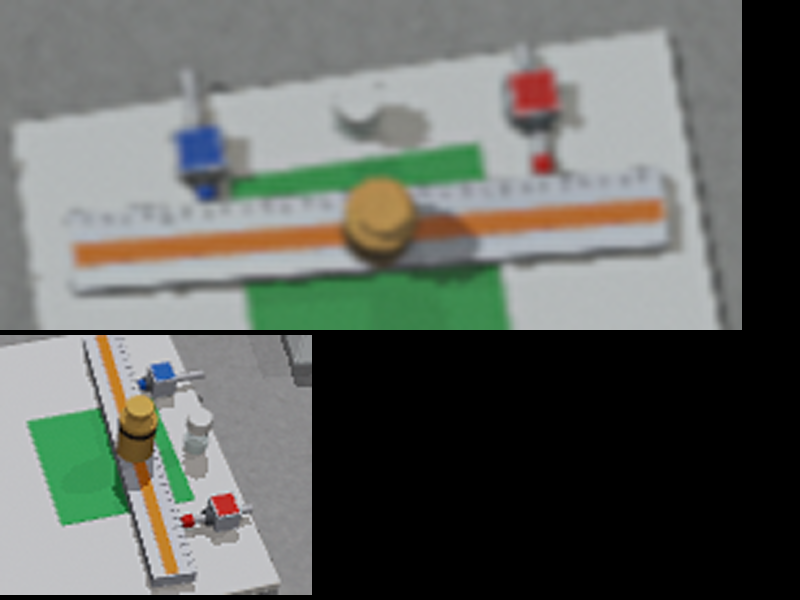

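The top and side views show the weight upright at the bar's middle, within about 1 mm of its centre line. Both tips have shifted back from where they first stood and lie against the bar's edge, so I hand in the job.

```bash
python3 -c "
from workcell import workorder
print(workorder.job_done())"
```

```text
the job is handed in; nothing more can be done
None
```

I handed the job in at about 33 s of the 70 s limit, with the straightedge pressed against both spring tips and the weight upright on its middle; both tips looked touching in the last camera images, but the verdict was not reported.

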